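# Shut and lock the jeweller's drawer chest

### The arm

A 7-joint arm with a two-finger parallel gripper is mounted at the origin on the work surface. World frame = base frame: x ahead of the robot, y to its left, z up, the work surface at z = 0. Lengths are in mm, angles in rad, forces in N, time in s.
With the tool pointing down it reaches from about 400 to 900 mm from the base axis. Payload 5.6 kg.
Tool frame: the origin (TCP) lies midway between the tips of the shut fingers; the grasp point (between the pads) lies 19 mm behind it; z points along the fingers, y is the line along which they close (so a half turn about z gives the same grasp; the last joint's range is limited). The gripper opens to 92 mm and grips with 3 to 60 N. Pads are 20 mm wide; open, the fingers measure 128 mm over their backs; the gripper's body (75 mm by 189 mm) begins 69 mm behind the grasp point.
Start: joints at [-1.224, 0.468, -0.012, 1.603, 0.006, 1.071, -0.056], TCP at [247.043, 601.231, 214.592] pointing down, gripper open.
Joint ranges: [-2.53, 2.53], [-0.31, 2.02], [-1.57, 1.55], [0.28, 2.44], [-1.29, 4.43], [0.15, 1.84], [-2.92, 2.92]. Speed limits (rad/s): [2.57, 2.57, 3.14, 3.14, 3.14, 3.14, 3.14].

### API

Orientations are given as [roll, pitch, yaw] about the fixed x, y, z axes, in that order (R = Rz(yaw) Ry(pitch) Rx(roll)).
In Python, from rig import env gives the robot as it stands.
- The arm moves only by the shell command python3 -m jog 'ROWS'. ROWS is a JSON object of lists of equal length, an entry for each row: "slide": the shift along the tool's x, y, z in cm, a list of three; "roll": the turn about the tool's z in degrees; "fingers": the closure, from -1 (fully open) to 1 (shut), so that 0 is half open. A call has 1 to 8 rows; each row shifts and turns the commanded pose from where the row before left it, along the tool's axes as they then stand; what a row does not reach is not made up. A row lasts 1/8 s, in which the tool goes at most 62.5 mm and 10.7 degrees, less where a joint would pass 70% of its speed; a pose out of reach is approached as far as the arm can. A call with a gripper value outside its range is refused whole. The fingers move at their own pace and stop on an object; the grip force is fixed at half the most. Time passes only in rows, so rows that do not move let the fingers close. It gives the time, the measured TCP pose, the force, the opening and the grip force at its end, in the units of the state.
- env.state(): the state, without advancing time (a new reading comes with each control period).
- env.capture(name): name is "scene" or "side" or "wrist"; returns the picture (400x640x3 uint8, blue, green, red); there is no depth.
- env.get_calibration(name): a dict with "fov_y" (degrees; the focal length in pixels is half the picture's height over the tangent of half this angle, whatever the lens; pixels are square), "cx", "cy" (the principal point, pixels), "T" (4x4, takes a point from camera to world coordinates). Camera axes: x right, y up, looking along -z (the intrinsics and any distortion apply to the point x, -y, -z); pixel columns grow to the right and rows downward; lengths in mm; the calibration is good to about 2 mm. A picture is of the moment at which its call begins: read the wrist's pose just before it. get_calibration takes no time and is no camera call; for the wrist camera it gives the pose at the moment of the call.
- env.job_done(): hands the job in; it is judged then, once.
Trained networks look in the newest picture that a camera, given by its name, has taken for a name from the list of things; names that differ only in an ending like _2 or _b are one class to them, and where a whole thing is asked for, a point or a joint stands for the part that bears it (a point fixed in the world has none). Each returns a list of dicts, best first, with "confidence" (0 to 1); they miss things now and then, are a little off and sometimes report something else, mostly with a low value. They report only what shows in the picture. A call takes as long as a camera call.
- env.cut_out(label, camera): "pixels" (400x640 bool, what is visible of it) and "extent" ([left, top, right, bottom] in pixels, round what is visible of it).
The state is a dict: "clock": time; "joints": joint angles; "qd": joint speeds; "joint_torque": joint torques, N m; "tool_pos": TCP position; "ee_rot": TCP orientation; "force": force on the tool from outside, world axes, zero at the start; "wrist_torque": the same for the moment, N m; "opening": opening from 0.0 (shut) to 1.0 (fully open); "grasp_force": force on a finger pad.
Only numpy, scipy, OpenCV 4.12 (cv2) and the standard library are available. Lean on these libraries where they do the work, as an engineer would, in place of code of your own. Each camera call takes 0.05 s, during which the arm holds its last target. There are 200 camera calls.

### The job

Lock up the jeweller's chest for the night: with the fingertips push both of its drawers fully shut, gently and without slamming them, and only then push the red tab of the bolt on its top all the way towards the brass keeper, to the robot's left, until it is fully locked. Everything else on the bench, and on the chest, stays where it stands.

Things in the scene. Friction and masses are not known exactly. Their poses are not given: they have to be found in the camera images.
- chest: dark wooden jeweller's chest, fixed, 170 mm deep (x), 270 wide (y), 85 tall; origin under its centre; x points from the drawer fronts (facing the robot) to its back, y to the robot's left, z up. Two drawers side by side, centred at y = +63.5 and -63.5 mm; a lock bolt on its flat top, otherwise clear but for a ring box and a jar centred 50 to 60 mm behind the chest centre
- drawer_left (a joint): left drawer (chest +y side): how far it stands open in m, 0 = fully shut against its stop, at most 0.09; it shuts towards chest +x, stays where left, takes about 2 N to push slowly. Light wooden front 127 mm wide, 10 mm thick, 10 to 79 mm above the table; shut, its outer face is 95 mm from the chest centre. Gold rings sit fixed inside
- drawer_right (a joint): right drawer (chest -y side): how far it stands open in m, 0 = fully shut against its stop, at most 0.09; it shuts towards chest +x, stays where left, takes about 2 N to push slowly. Light wooden front 127 mm wide, 10 mm thick, 10 to 79 mm above the table; shut, its outer face is 95 mm from the chest centre. Gold rings sit fixed inside
- drawer_left_pull (a point): centre of the outer face of the brass pull (46 mm wide, 16 mm high) in mid-width of the left drawer's front, 46 mm above the table; the pull stands out 12 mm from the front towards chest -x and is a good place to push; moves with the drawer; axes as the chest's
- drawer_right_pull (a point): centre of the outer face of the brass pull (46 mm wide, 16 mm high) in mid-width of the right drawer's front, 46 mm above the table; the pull stands out 12 mm from the front towards chest -x and is a good place to push; moves with the drawer; axes as the chest's
- lock (a joint): lock bolt on the chest's top: how far it has been slid in m, along chest +y (to the robot's left); starts near 0 (unlocked), 0.06 = end stop (fully locked, its brass bar through the brass keeper). Stays where it is left, takes about 2 N to push slowly
- lock_tab (a point): top centre of the bolt's red thumb tab, 32 mm above the chest's top; the tab is 14 mm thick along chest y, 26 mm wide along x, 28 mm high; the brass bar (18 mm wide, its top 12 mm above the chest) runs from the tab only towards +y, so the tab's -y side is free to push; the keeper stands 128 mm to +y of the unlocked tab. Moves with the bolt; axes as the chest's
- ring_box: small red ring box, 45 x 45 x 34 mm, loose, standing near the back edge of the chest's top; origin under its centre
- gem_jar: small clear jar with steel cap, 40 mm across, 45 mm tall, loose, standing near the back edge of the chest's top; origin under its centre
- ring_cone: black ring-display cone on a 68 mm round foot, 87 mm tall, loose on the table to one side of the chest; origin under its centre
- bowl: copper bowl, 110 mm across, 40 mm high, loose on the table to the other side of the chest; origin under its centre
- hammer: bench hammer, 220 mm long, loose, lying on the table; origin near its middle, its x axis runs from handle to head
- flux_bottle: white bottle with blue cap, 54 mm across, 120 mm tall, loose on the table at the left front; origin under its centre
- bench_block: square steel bench block, 75 x 75 x 22 mm, loose on the table at the right; origin under its centre

How it is judged:
By the outcome, as a careful person would: the job done as asked, in the order asked, and still so for the second after the job is handed in, with the robot touching nothing.
It also fails if it takes over 56 s, if anything falls off the work surface, if the arm or the gripper's body presses on something with over 40 N, if the wrist force passes 120 N, or if a joint passes its speed limit or range.

## Working session

There is one attempt and no reset: what is moved stays moved. The work goes in short steps, Python scripts to look and compute and a shell command to move; the robot and the scene stay as the last step left them, time stands still between calls to the robot, and variables do not carry over. Pictures are saved under pics/ and viewed, at most 10 in all, crops included, and the job is handed in when it is done.

```bash
mkdir -p pics; ls; python3 - <<'E'
from rig import env
import cv2,numpy as np
s=env.state();print({k:np.round(s[k],3).tolist() for k in('clock','tool_pos','ee_rot','force','opening')})
for c in('scene','side'):
    im=env.capture(c);cv2.imwrite(f'pics/{c}0.png',im)
    k=env.get_calibration(c);print(c,k['fov_y'],k['cx'],k['cy'],np.round(k['T'],3).tolist(),[x for x in k if x not in('T',)])
E
```

```text
pics
{'clock': 0.0, 'tool_pos': [246.86, 600.677, 213.638], 'ee_rot': [-3.14, 0.0, 2.752], 'force': [-0.514, 0.865, 0.558], 'opening': 0.998}
scene 51.43465331372678 321.1164667380281 202.97629958164993 [[0.736, -0.522, 0.431, 1146.365], [0.676, 0.552, -0.488, -658.244], [0.017, 0.65, 0.76, 1101.598], [0.0, 0.0, 0.0, 1.0]] ['fov_y', 'cx', 'cy']
side 46.476625007693045 329.36327484425476 198.20192128759976 [[0.685, 0.511, -0.52, -377.818], [-0.729, 0.461, -0.507, -963.078], [-0.019, 0.726, 0.688, 1337.476], [0.0, 0.0, 0.0, 1.0]] ['fov_y', 'cx', 'cy']
```

View pics/scene0.png

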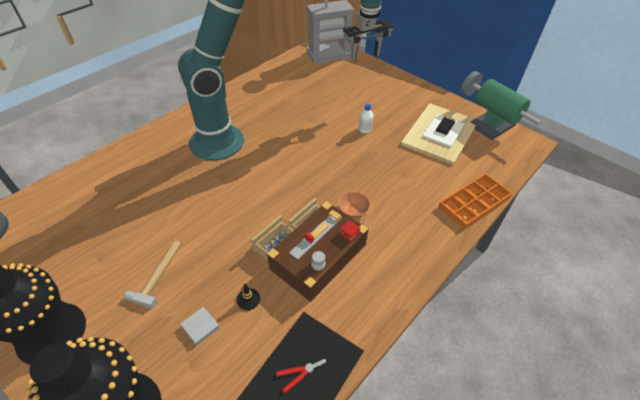

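View pics/side0.png

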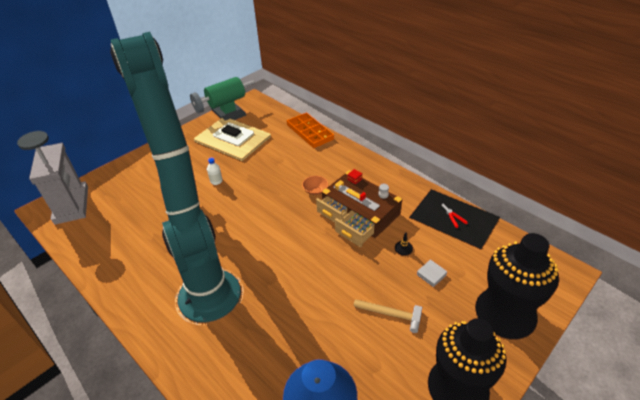

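The scene picture shows the chest around (318,250) with both drawers open, tab at about (309,238), ring box (350,230) and jar (318,261). The side picture shows the drawer fronts at about (330,212) and (352,232). Next I'll enlarge both and triangulate the points.

```bash
cat > h.py <<'E'
from rig import env
import numpy as np,cv2
def ray(c,u,v,k=None):
    k=k or env.get_calibration(c);f=200/np.tan(np.radians(k['fov_y']/2));T=np.array(k['T'])
    d=T[:3,:3]@np.array([(u-k['cx'])/f,-(v-k['cy'])/f,-1]);return T[:3,3],d/np.linalg.norm(d)
def onz(c,u,v,z,k=None):
    o,d=ray(c,u,v,k);return o+d*(z-o[2])/d[2]
def proj(c,P,k=None):
    k=k or env.get_calibration(c);f=200/np.tan(np.radians(k['fov_y']/2));T=np.array(k['T'])
    p=(np.atleast_2d(P)-T[:3,3])@T[:3,:3];return np.c_[k['cx']-f*p[:,0]/p[:,2],k['cy']+f*p[:,1]/p[:,2]]
E
python3 - <<'E'
from h import *
a=cv2.imread('pics/scene0.png')[180:310,235:395];b=cv2.imread('pics/side0.png')[155:285,285:445]
cv2.imwrite('pics/crop0.png',np.vstack([cv2.resize(x,None,fx=2.3*2,fy=2.3,interpolation=2) if 0 else cv2.resize(x,(369,300),interpolation=2) for x in(a,b)]) if 0 else np.hstack([cv2.resize(x,(400,325),interpolation=2) for x in(a,b)]))
for c in('scene','side'):
    for l in('chest','drawer_left','drawer_right','lock_tab','ring_box','gem_jar','ring_cone','bowl'):
        r=env.cut_out(l,c)
        for x in r[:1]:
            m=x['pixels'];ys,xs=np.nonzero(m);print(c,l,round(x['confidence'],2),x['extent'],round(xs.mean(),1),round(ys.mean(),1),m.sum())
        if not r:print(c,l,'none')
E
```

```text
scene chest 0.7 [251.3, 195.9, 370.2, 295.6] 308.7 245.9 6311
scene drawer_left 0.89 [288.6, 201.1, 318.3, 228.7] 303.1 214.0 335
scene drawer_right 0.81 [248.9, 215.1, 293.4, 259.3] 270.1 236.3 878
scene lock_tab 0.45 [306.3, 225.0, 326.8, 240.7] 315.4 232.7 160
scene ring_box 0.55 [340.8, 221.9, 359.5, 241.8] 349.9 230.2 300
scene gem_jar 0.52 [313.2, 252.5, 324.9, 268.3] 318.4 260.0 191
scene ring_cone 0.72 [234.8, 282.2, 256.4, 307.3] 248.6 298.1 440
scene bowl 0.98 [338.4, 194.0, 370.9, 219.6] 354.3 203.3 630
side chest 0.73 [317.9, 173.7, 400.8, 245.4] 358.4 209.4 3619
side drawer_left 0.66 [316.3, 198.1, 344.8, 220.8] 330.5 209.0 462
side drawer_right 0.8 [335.7, 209.1, 375.8, 249.0] 354.4 227.9 896
side lock_tab 0.57 [348.6, 186.2, 364.4, 200.4] 356.2 194.9 103
side ring_box 0.7 [347.5, 171.1, 359.0, 185.9] 354.8 176.3 131
side gem_jar 0.63 [315.3, 197.5, 346.6, 222.1] 330.9 209.1 514
side ring_cone 0.63 [392.9, 235.8, 415.4, 255.4] 403.6 247.0 268
side bowl 0.8 [302.9, 176.0, 325.9, 193.4] 314.5 184.5 335
```

View pics/crop0.png

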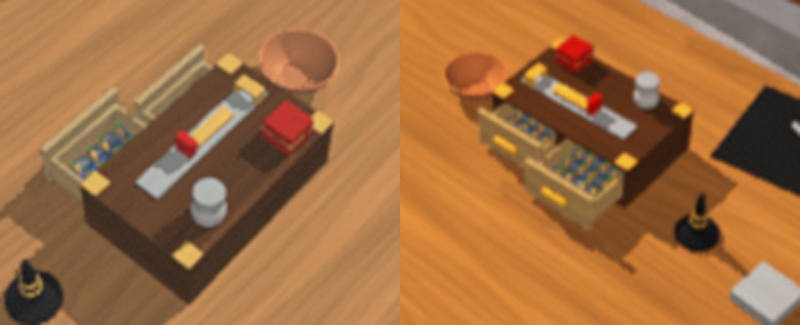

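The enlargement shows both drawers open, the right one more. The tab is at crop (186,143) on the left and (594,102) on the right. Chest top corners are at the brass plates. I'll do a rough chest pose fit from the corners.

```bash
python3 - <<'E'
from h import *
from scipy.optimize import least_squares
S={'scene':[(81,192),(189,270),(334,122),(229,50)],'side':[(627,174),(692,108),(556,38),(491,92)]}
# FR BR BL FL
C=np.array([[-85,-135,85],[85,-135,85],[85,135,85],[-85,135,85]],float)
for c,off in(('scene',(235,180,0)),('side',(285,155,400))):
    S[c]=np.array([(off[0]+(x-off[2])/2.5,off[1]+y/2.5) for x,y in S[c]])
    print(c,[np.round(onz(c,*p,85)[:2]).tolist() for p in S[c]])
def W(p,P):
    c,s=np.cos(p[2]),np.sin(p[2]);return P@np.array([[c,s,0],[-s,c,0],[0,0,1]])+[p[0],p[1],0]
for cs in(('scene',),('side',),('scene','side')):
    r=least_squares(lambda p:np.concatenate([(proj(c,W(p,C))-S[c]).ravel() for c in cs]),[650,0,0]);print(np.round(r.x,3),np.round(r.fun,1))
print('tab',onz('scene',235+186/2.5,180+132/2.5,117),onz('side',285+196/2.5,155+94/2.5,117))
print('pullL',onz('side',285+106/2.5,155+146/2.5,46),'R',onz('side',285+153/2.5,155+196/2.5,46))
for l,u,v in(('cone foot',247.5,300),):print(l,onz('scene',u,v,5))
print('bowl',onz('scene',354,205,30),'bottle',onz('scene',366,105,120), 'hammer head',onz('scene',140,300,20),onz('scene',178,243,10))
E
```

```text
scene [[596.0, -264.0], [757.0, -251.0], [747.0, 18.0], [574.0, 16.0]]
side [[581.0, -263.0], [758.0, -249.0], [743.0, 21.0], [575.0, 9.0]]
[ 6.68384e+02 -1.20872e+02  5.00000e-02] [-0.4 -1.9  0.9  0.7  0.1 -0.1 -0.7  1.4]
[ 6.63965e+02 -1.21016e+02  4.90000e-02] [ 0.1 -1.2  0.1  0.7  0.3  0.4 -0.5  0.2]
[ 6.67019e+02 -1.20408e+02  5.00000e-02] [-0.6 -2.3  0.6  0.3 -0.1 -0.4 -1.   1.1  0.6 -1.7  0.4  0.1  0.7  0.
 -0.1 -0.2]
tab [ 641.28911192 -134.91888347  117.        ] [ 655.7021893 -139.1971908  117.       ]
pullL [530.77142054 -64.24615969  46.        ] R [ 501.60681426 -188.37770708   46.        ]
cone foot [ 619.75082451 -372.10072955    5.        ]
bowl [626.07070644  99.49199655  30.        ] bottle [376.32156105 463.95363533 120.        ] hammer head [ 404.99143951 -583.47318747   20.        ] [ 310.49038628 -392.99345276   10.        ]
```

Chest fit is about (667,-120), yaw 0.05. Pulls come out at local y ≈ ±62, matching the given ±63.5, and the drawers stand about 26 mm and 62 mm open. I'll square the tool with the chest, shut the fingers, and travel high to the front of the chest.

```bash
python3 -m jog '{"slide":[[0,0,0],[0,0,0],[0,0,0],[-1.4,-4,0],[-1.4,-5,0],[-1.4,-5,0],[-1.4,-5,0],[-1.4,-5,0]],"roll":[-8.5,-8.5,-8,0,0,0,0,0],"fingers":[1,1,1,1,1,1,1,1]}'
python3 -m jog '{"slide":[[-1.4,-5,0],[-1.4,-5,0],[-1.4,-5,0],[-1.4,-5,0],[-1.4,-5,0],[-1.4,-5,0],[-1.4,-5,0],[-1.4,-5,0]],"roll":[0,0,0,0,0,0,0,0],"fingers":[1,1,1,1,1,1,1,1]}'
```

```text
clock: 1.9
tool_pos: [328.6, 363.1, 214.8]
ee_rot: [3.141, 0.001, -3.095]
force: [0.5, 0.5, 0.1]
opening: 0.153
grasp_force: 0.0
clock: 2.9
tool_pos: [459.1, -31.2, 215.0]
ee_rot: [3.141, 0.001, -3.095]
force: [1.1, 1.7, -0.4]
opening: 0.002
grasp_force: 0.0
```

```bash
python3 -m jog '{"slide":[[-1,-4.5,-4],[0,-4.5,-4],[0,0,0],[0,0,0]],"roll":[0,0,0,0],"fingers":[1,1,1,1]}'
python3 - <<'E'
from h import *
k=env.get_calibration('wrist');im=env.capture('wrist');cv2.imwrite('pics/w1.png',im);print(env.state()['tool_pos'],k['fov_y'],np.round(k['T'],2).tolist())
E
```

```text
clock: 3.4
tool_pos: [472.4, -118.2, 294.1]
ee_rot: [3.141, -0.0, -3.095]
force: [-0.2, -0.2, 0.1]
opening: 0.005
grasp_force: 0.0
[ 472.16963023 -117.6426514   293.65152821] 61.73021722064664 [[-0.05, -0.96, -0.26, 399.88], [1.0, -0.05, -0.01, -120.88], [0.0, -0.26, 0.97, 463.78], [0.0, 0.0, 0.0, 1.0]]
```

View pics/w1.png

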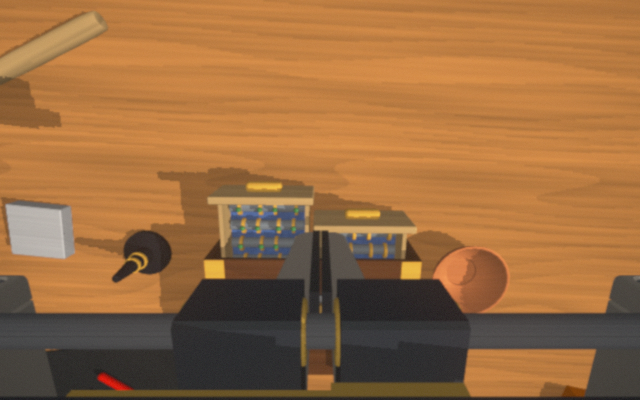

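The wrist view shows the right pull's outer edge at about (264,183), the left at (363,211), and the drawer front outer corners at about (209,201)–(313,188). No obstacle stands in front of the chest.

```bash
python3 - <<'E'
from h import *
q=np.array([667,-120.4]);a=.05;R=np.array([[np.cos(a),np.sin(a)],[-np.sin(a),np.cos(a)]])
for n,u,v,z in(('Rpull',264,183.5,54),('Lpull',363.5,211,54),('Rfl',208.5,195,79),('Rfr',314,192,79),('Lfl',316,221,79),('Lfr',415.5,219,79),('plateFR',206,260,85),('plateFL',421,262,85),('cone tip',119,278,87),('cone foot',150,253,8)):
    P=onz('wrist',u,v,z);print(n,np.round(P,1),'local',np.round(R@(P[:2]-q),1))
E
```

```text
Rpull [ 491.5 -185.4   54. ] local [-178.5  -56.1]
Lpull [521.3 -58.2  54. ] local [-142.4   69.4]
Rfl [ 503.  -246.9   79. ] local [-170.1 -118.1]
Rfr [ 493.3 -122.3   79. ] local [-173.6    6.7]
Lfl [ 529.3 -118.3   79. ] local [-137.5    8.9]
Lfr [520.9   1.6  79. ] local [-139.8  129.2]
plateFR [ 584.1 -251.1   85. ] local [ -89.3 -126.4]
plateFL [574.2  13.3  85. ] local [-86.  138.2]
cone tip [ 612.6 -359.    87. ] local [ -66.2 -235.6]
cone foot [ 614.3 -359.3    8. ] local [ -64.6 -236. ]
```

```bash
python3 -m jog '{"slide":[[1,-3.4,3],[1,-3.4,4],[0,0,5],[0,0,5],[0,0,4],[0,0,4],[0,0,0]],"roll":[0,0,0,0,0,0,0],"fingers":[1,1,1,1,1,1,1]}'
python3 -m jog '{"slide":[[-0.5,0,0],[-0.5,0,0],[-0.4,0,0],[-0.4,0,0],[-0.3,0,0],[-0.3,0,0],[-0.3,0,0],[0,0,0]],"roll":[0,0,0,0,0,0,0,0],"fingers":[1,1,1,1,1,1,1,1]}'
```

```text
clock: 4.32
tool_pos: [453.0, -185.6, 41.5]
ee_rot: [3.139, -0.008, -3.093]
force: [-1.3, -0.5, 0.6]
opening: 0.005
grasp_force: 0.0
clock: 5.32
tool_pos: [482.9, -186.7, 44.5]
ee_rot: [3.142, -0.0, -3.095]
force: [-0.8, 0.7, -0.0]
opening: 0.006
grasp_force: 0.2
```

```bash
python3 -m jog '{"slide":[[-0.4,0,0],[-0.4,0,0],[-0.4,0,0],[-0.4,0,0],[-0.4,0,0],[-0.4,0,0],[-0.4,0,0],[-0.4,0,0]],"roll":[0,0,0,0,0,0,0,0],"fingers":[1,1,1,1,1,1,1,1]}'
python3 -m jog '{"slide":[[-0.4,0,0],[-0.4,0,0],[-0.4,0,0],[-0.4,0,0]],"roll":[0,0,0,0],"fingers":[1,1,1,1]}'
python3 -m jog '{"slide":[[-0.3,0,0],[-0.2,0,0],[-0.2,0,0]],"roll":[0,0,0],"fingers":[1,1,1]}'
```

```text
clock: 6.32
tool_pos: [515.1, -185.2, 44.6]
ee_rot: [-3.142, 0.0, -3.095]
force: [-1.6, -0.8, -0.5]
opening: 0.006
grasp_force: 0.9
clock: 6.82
tool_pos: [531.2, -184.5, 44.7]
ee_rot: [-3.142, 0.0, -3.095]
force: [-1.3, -0.9, 0.3]
opening: 0.005
grasp_force: 0.9
clock: 7.2
tool_pos: [538.0, -184.1, 44.7]
ee_rot: [3.142, 0.0, -3.095]
force: [-1.3, -1.3, -0.2]
opening: 0.007
grasp_force: 0.8
```

```bash
for i in 1 2 3; do python3 -m jog '{"slide":[[-0.15,0,0],[-0.15,0,0]],"roll":[0,0],"fingers":[1,1]}' | grep -E 'tool_pos|force'; done
```

```text
tool_pos: [541.0, -184.0, 44.6]
force: [-0.7, -1.4, -0.1]
grasp_force: 0.8
tool_pos: [543.9, -183.8, 44.6]
force: [-1.3, -1.1, 0.8]
grasp_force: 0.8
tool_pos: [547.0, -183.7, 44.6]
force: [-2.6, -1.7, 0.8]
grasp_force: 0.8
```

```bash
python3 - <<'E'
from h import *
a=[env.capture(c) for c in('side','wrist')]
cv2.imwrite('pics/p2.png',np.hstack([cv2.resize(a[0][155:285,285:445],(400,325),interpolation=2),cv2.resize(a[1],(400,325))]))
E
```

```text
(no output)
```

View pics/p2.png

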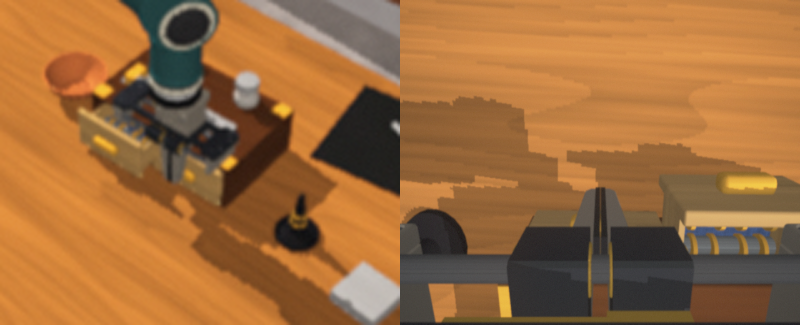

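The right drawer follows and is nearly shut, with the fingers on its pull (side crop about (180,170)). I'll creep in to the stop.

```bash
for i in 1 2 3; do python3 -m jog '{"slide":[[-0.1,0,0],[-0.1,0,0]],"roll":[0,0],"fingers":[1,1]}' | grep -E 'tool_pos|force:' ; done
```

```text
tool_pos: [548.3, -183.5, 44.5]
force: [-4.2, -0.6, 3.1]
grasp_force: 2.0
tool_pos: [548.4, -183.4, 44.4]
force: [-9.3, -0.5, 7.0]
grasp_force: 4.6
tool_pos: [548.5, -183.4, 44.3]
force: [-13.6, 0.4, 11.6]
grasp_force: 6.9
```

Hard stop at x = 548.4, so the right drawer is shut. I'll back off, shift to the left drawer, and push it.

```bash
python3 -m jog '{"slide":[[1.5,0,0],[2,0,0],[2,0,0],[0.5,3,0],[0,4,0],[0,4,0],[0,1.7,0],[0,0,0]],"roll":[0,0,0,0,0,0,0,0],"fingers":[1,1,1,1,1,1,1,1]}'
python3 -m jog '{"slide":[[-0.4,0,0],[-0.4,0,0],[-0.4,0,0],[-0.4,0,0],[-0.4,0,0],[-0.4,0,0],[-0.4,0,0],[-0.4,0,0]],"roll":[0,0,0,0,0,0,0,0],"fingers":[1,1,1,1,1,1,1,1]}'
```

```text
clock: 9.8
tool_pos: [487.5, -58.5, 44.7]
ee_rot: [-3.142, 0.001, -3.093]
force: [-0.2, -0.9, 1.1]
opening: 0.005
grasp_force: 0.0
clock: 10.8
tool_pos: [518.7, -57.9, 44.5]
ee_rot: [3.142, -0.001, -3.095]
force: [-2.2, -0.8, 1.5]
opening: 0.009
grasp_force: 0.9
```

```bash
python3 -m jog '{"slide":[[-0.3,0,0],[-0.3,0,0],[-0.3,0,0],[-0.3,0,0],[-0.2,0,0]],"roll":[0,0,0,0,0],"fingers":[1,1,1,1,1]}'| grep -E 'tool_pos|force:'
for i in 1 2 3 4 5; do python3 -m jog '{"slide":[[-0.15,0,0],[-0.1,0,0]],"roll":[0,0],"fingers":[1,1]}' | grep -E 'tool_pos|force:' ; done
```

```text
tool_pos: [533.1, -57.3, 44.5]
force: [-0.8, -1.3, -0.5]
grasp_force: 0.8
tool_pos: [535.5, -57.1, 44.6]
force: [-1.4, -0.9, 0.0]
grasp_force: 0.8
tool_pos: [538.0, -57.0, 44.6]
force: [-2.7, -0.8, -0.6]
grasp_force: 0.8
tool_pos: [540.5, -56.9, 44.6]
force: [-1.7, -1.5, -0.7]
grasp_force: 0.8
tool_pos: [543.1, -56.7, 44.6]
force: [-1.7, -2.0, 0.4]
grasp_force: 0.8
tool_pos: [543.7, -56.7, 44.5]
force: [-7.5, -1.6, 6.9]
grasp_force: 3.8
```

```bash
python3 -m jog '{"slide":[[-0.1,0,0],[-0.1,0,0],[0,0,0]],"roll":[0,0,0],"fingers":[1,1,1]}' | grep -E 'tool_pos|force:'
python3 -m jog '{"slide":[[1.5,0,0],[2,0,0],[2,0,0],[1,-1,-5],[1,-2,-5],[1,-2,-5],[0,-2,-5],[0,0,-4]],"roll":[0,0,0,0,0,0,0,0],"fingers":[1,1,1,1,1,1,1,1]}'
python3 -m jog '{"slide":[[4,0,-4],[4,0,0],[4,0,0],[0,0,0]],"roll":[0,0,0,0],"fingers":[1,1,1,1]}'
python3 - <<'E'
from h import *
a=env.capture('wrist');cv2.imwrite('pics/w3.png',a)
b=[env.capture(c) for c in('scene','side')]
cv2.imwrite('pics/c3.png',np.hstack([cv2.resize(b[0][180:310,235:395],(400,325),interpolation=2),cv2.resize(b[1][155:285,285:445],(400,325),interpolation=2)]))
E
```

```text
tool_pos: [543.8, -56.7, 44.3]
force: [-9.9, -1.6, 9.3]
grasp_force: 5.4
clock: 14.05
tool_pos: [466.3, -131.7, 287.2]
ee_rot: [-3.142, 0.005, -3.097]
force: [0.4, 0.9, -0.4]
opening: 0.005
grasp_force: 0.0
clock: 14.55
tool_pos: [344.6, -135.8, 325.1]
ee_rot: [3.139, 0.004, -3.095]
force: [0.7, 1.0, -0.2]
opening: 0.005
grasp_force: 0.0
```

View pics/w3.png

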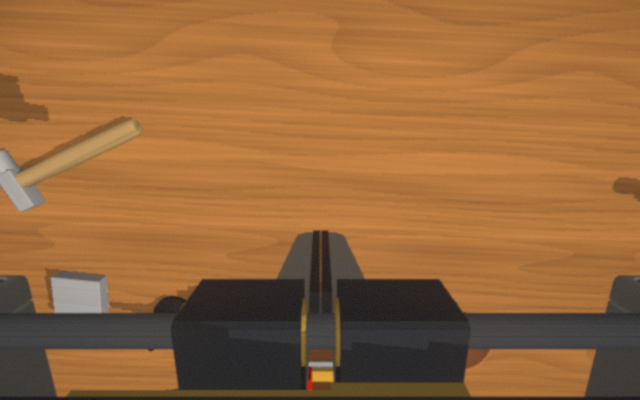

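View pics/c3.png

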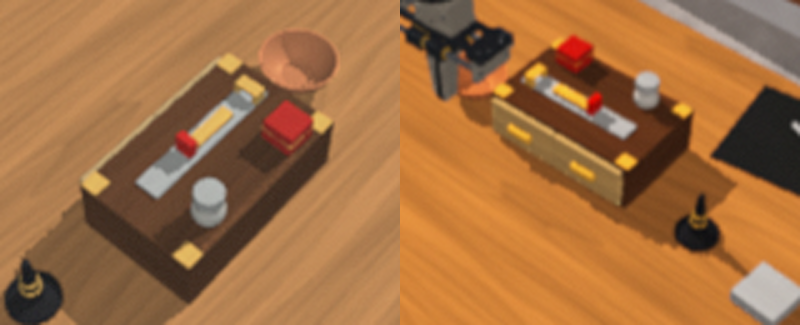

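Both drawers show flush shut; the red tab is at left crop (186,143) and right crop (594,102), with ring box and jar unmoved. I'll fit the tab as a box to its red outline in both views.

```bash
python3 - <<'E'
from h import *
from scipy.optimize import least_squares
a=.045;R=np.array([[np.cos(a),np.sin(a),0],[-np.sin(a),np.cos(a),0],[0,0,1]])
def fit(box,B,x0):
    P=np.array([[sx*box[0]/2,sy*box[1]/2,z] for sx in(-1,1) for sy in(-1,1) for z in box[2:]])
    def f(p):
        o=[]
        for c in B:
            q=proj(c,P@R+[p[0],p[1],0]);o+=[*(q.min(0)-B[c][:2]),*(q.max(0)-B[c][2:])]
        return np.array(o)
    r=least_squares(f,x0);return np.round(r.x,1),np.round(r.fun,1)
T={};G={}
for c,(x0,y0,x1,y1) in(('scene',(300,225,322,250)),('side',(340,185,372,205))):
    h=cv2.cvtColor(env.capture(c),cv2.COLOR_BGR2HSV)
    m=((h[...,0]<5)|(h[...,0]>174))&(h[...,1]>170)&(h[...,2]>90)
    ys,xs=np.nonzero(m[y0:y1,x0:x1]);T[c]=[xs.min()+x0,ys.min()+y0,xs.max()+x0+1,ys.max()+y0+1];print(c,T[c],len(xs))
t=(26,14,89,117)
print(fit(t,T,[648,-137]))
for c in T:print(c,fit(t,{c:T[c]},[648,-137]))
E
```

```text
scene [np.int64(305), np.int64(232), np.int64(313), np.int64(242)] 54
side [np.int64(360), np.int64(192), np.int64(366), np.int64(201)] 33
(array([ 646.2, -141.3]), array([-0.8, -0.8,  1. ,  2.4, -1.5, -0.5, -0.3,  1. ]))
scene (array([ 643.9, -139.4]), array([-0.9, -1.6,  0.9,  1.5]))
side (array([ 649.6, -142.8]), array([-0.6, -0.7,  0.6,  0.7]))
```

```bash
python3 -m jog '{"slide":[[-5,-1.1,0],[-5,-1.1,0],[-5,-1.2,0],[-5,-1.2,0],[-5,-1.2,2],[-5,-1.1,4],[0,0,4],[0,0,0]],"roll":[0,0,0,0,0,0,0,0],"fingers":[1,1,1,1,1,1,1,1]}'
python3 -m jog '{"slide":[[0,0,4],[0,0,4],[0,0,3],[0,0,0]],"roll":[0,0,0,0],"fingers":[1,1,1,1]}'
python3 - <<'E'
from h import *
b=[env.capture(c) for c in('scene','side')]
cv2.imwrite('pics/c4.png',np.hstack([cv2.resize(b[0][180:310,235:395],(400,325),interpolation=2),cv2.resize(b[1][155:285,285:445],(400,325),interpolation=2)]))
E
```

```text
clock: 15.8
tool_pos: [645.4, -189.6, 220.9]
ee_rot: [3.141, -0.009, -3.094]
force: [-0.2, 0.4, -0.2]
opening: 0.004
grasp_force: 0.0
clock: 16.3
tool_pos: [646.4, -190.2, 115.7]
ee_rot: [3.141, -0.002, -3.095]
force: [0.0, -0.3, -0.1]
opening: 0.005
grasp_force: 0.0
```

View pics/c4.png

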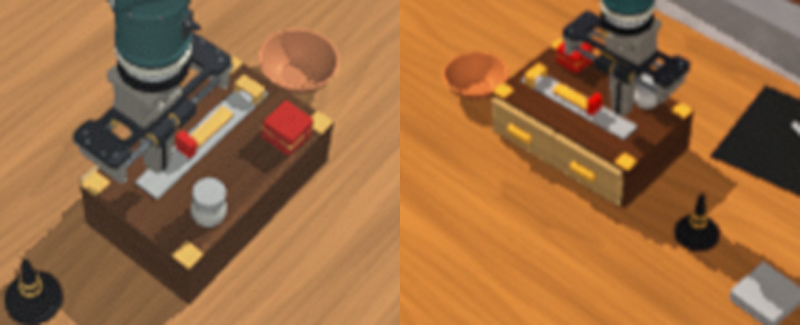

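The fingers stand to the -y side of the tab, in line with it and above the slide plate: left crop (160,165), right crop (620,115). I'll lower a little and push towards +y.

```bash
python3 -m jog '{"slide":[[0,0,0.6],[0,0,0.6],[0,0.4,0],[0,0.4,0],[0,0.4,0],[0,0.4,0],[0,0.4,0],[0,0.4,0]],"roll":[0,0,0,0,0,0,0,0],"fingers":[1,1,1,1,1,1,1,1]}'| grep -E 'tool_pos|force:'
python3 -m jog '{"slide":[[0,0.4,0],[0,0.4,0],[0,0.4,0],[0,0.4,0],[0,0.4,0],[0,0.4,0],[0,0.4,0],[0,0.4,0]],"roll":[0,0,0,0,0,0,0,0],"fingers":[1,1,1,1,1,1,1,1]}'| grep -E 'tool_pos|force:'
```

```text
tool_pos: [645.7, -166.4, 104.2]
force: [0.3, -0.1, -0.6]
grasp_force: 0.0
tool_pos: [644.4, -134.4, 104.2]
force: [0.1, -1.8, -0.8]
grasp_force: 0.8
```

Contact made with about 2 N. Continuing towards the stop, which I expect near y ≈ -106.

```bash
python3 -m jog '{"slide":[[0,0.4,0],[0,0.4,0],[0,0.4,0],[0,0.4,0],[0,0.3,0]],"roll":[0,0,0,0,0],"fingers":[1,1,1,1,1]}'| grep -E 'tool_pos|force:'
for i in 1 2 3 4; do python3 -m jog '{"slide":[[0,0.2,0],[0,0.1,0]],"roll":[0,0],"fingers":[1,1]}' | grep -E 'tool_pos|force:' ; done
```

```text
tool_pos: [643.5, -115.4, 104.2]
force: [1.2, -1.2, 0.5]
grasp_force: 0.8
tool_pos: [643.3, -112.6, 104.2]
force: [2.2, -1.5, 0.2]
grasp_force: 0.8
tool_pos: [643.2, -110.8, 104.2]
force: [2.0, -4.8, -0.8]
grasp_force: 2.4
tool_pos: [643.1, -110.6, 104.4]
force: [1.8, -10.1, -0.9]
grasp_force: 4.8
tool_pos: [643.1, -110.6, 104.4]
force: [4.0, -14.5, -3.3]
grasp_force: 7.1
```

It hit a hard stop, 60 mm on from the expected contact point. I'll back off, rise and check.

```bash
python3 -m jog '{"slide":[[0,-1,0],[0,-1.5,0],[0,-1.5,-1],[0,0,-4],[0,0,-5],[0,0,-5],[4,0,-4],[5,0,0]],"roll":[0,0,0,0,0,0,0,0],"fingers":[1,1,1,1,1,1,1,1]}'
python3 -m jog '{"slide":[[5,0,0],[5,0,0],[5,0,0],[4,0,0],[0,0,0]],"roll":[0,0,0,0,0],"fingers":[1,1,1,1,1]}'| grep -E 'tool_pos|force:'
python3 - <<'E'
from h import *
b=[env.capture(c) for c in('scene','side')]
cv2.imwrite('pics/c5.png',np.hstack([cv2.resize(b[0][180:310,235:395],(400,325),interpolation=2),cv2.resize(b[1][155:285,285:445],(400,325),interpolation=2)]))
E
```

```text
clock: 21.02
tool_pos: [555.7, -149.3, 298.0]
ee_rot: [-3.14, 0.007, -3.095]
force: [-0.9, 0.6, 0.2]
opening: 0.004
grasp_force: 0.0
tool_pos: [363.1, -157.2, 295.0]
force: [-0.2, -0.6, 0.0]
grasp_force: 0.0
```

View pics/c5.png

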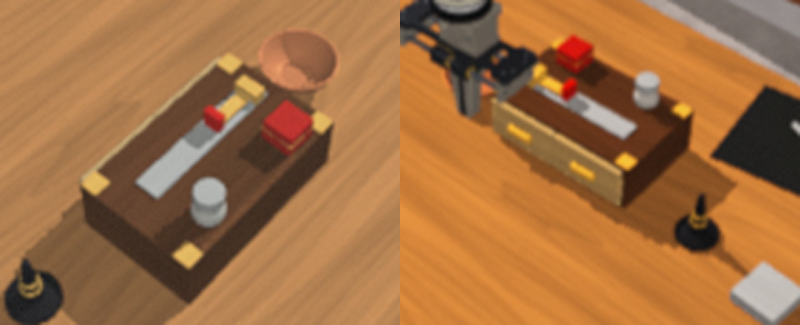

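The bolt now reaches the keeper: tab at left crop (214,118), drawers flush, ring box and jar unmoved. A quick check of the travel before handing in.

```bash
python3 - <<'E'
from h import *
a,b=[onz('scene',235+x/2.5,180+y/2.5,103) for x,y in((186,143),(214,118))];print(b-a)
a,b=[onz('side',285+x/2.5,155+y/2.5,103) for x,y in((194,102),(169,88.5))];print(b-a)
E
```

```text
[-0.99151569 49.97662173  0.        ]
[-2.57456179 49.05618874  0.        ]
```

```bash
python3 - <<'E'
from h import *
def c_(im,x0,y0,x1,y1):
    h=cv2.cvtColor(im,cv2.COLOR_BGR2HSV);m=((h[...,0]<5)|(h[...,0]>174))&(h[...,1]>170)&(h[...,2]>90)
    ys,xs=np.nonzero(m[y0:y1,x0:x1]);print(xs.min()+x0,xs.max()+x0,ys.min()+y0,ys.max()+y0,len(xs));return xs.mean()+x0,ys.mean()+y0
for c,A,B in(('scene',(300,225,322,250),(312,215,332,240)),('side',(340,185,372,205),(338,182,358,200))):
    p=c_(cv2.imread(f'pics/{c}0.png'),*A);im=env.capture(c);q=c_(im,*B)
    print(c,p,q,onz(c,*q,105)-onz(c,*p,105))
    x0,y0=(295,205) if c=='scene' else (325,170)
    z=cv2.resize(im[y0:y0+50,x0:x0+50],(400,400),interpolation=cv2.INTER_CUBIC);L=z if c=='scene' else np.hstack([L,z])
cv2.imwrite('pics/c6.png',L)
k=env.get_calibration('scene')
E
```

```text
305 312 232 241 54
317 323 222 231 50
scene (np.float64(308.64814814814815), np.float64(236.6851851851852)) (np.float64(319.94), np.float64(226.62)) [-1.01489154e+00  5.02926817e+01  1.13686838e-13]
360 365 192 200 33
350 357 182 194 45
side (np.float64(362.6363636363636), np.float64(195.54545454545453)) (np.float64(353.1111111111111), np.float64(188.0888888888889)) [ 7.71261172 55.51108572  0.        ]
```

View pics/c6.png

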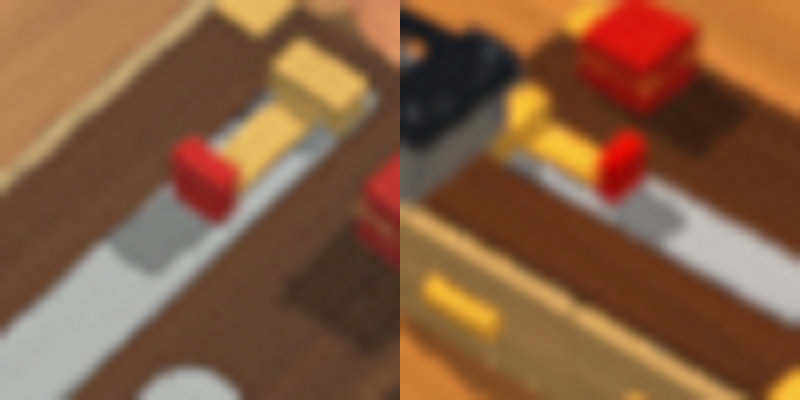

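Tab to keeper is now about 65–68 mm, which matches locked (68 mm; unlocked is 128 mm). The tab's place about 30 mm left of chest centre and the hard stop (14 N with no motion) agree. Measured travel was only 50–55 mm, most likely because the bolt began a few mm in.

```bash
python3 -c "
from rig import env
print(env.job_done())"
```

```text
the job is handed in; nothing more can be done
None
```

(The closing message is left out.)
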